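Change over the bays of a board tester

ROBOT

A 7-joint arm with a two-finger parallel gripper is mounted at the origin on the work surface. World frame = base frame: x ahead of the robot, y to its left, z up, the work surface at z = 0. Lengths are in mm, angles in rad, forces in N, time in s.
With the tool pointing down it reaches from about 400 to 875 mm from the base axis. Payload 19.3 kg.
Tool frame: the origin (TCP) lies at the very end of the fingers, on their centre line; the grasp point (between the pads) lies 19 mm behind it (grip_point_offset is the z of the grasp point in the tool frame, in mm); z points along the fingers, y is the line along which they close (so a half turn about z gives the same grasp; the last joint's range is limited). The gripper opens to 85 mm and grips with 20 to 120 N. Pads are 22 mm wide; open, the fingers measure 114 mm over their backs; the gripper's body (76 mm by 85 mm) begins 54 mm behind the grasp point. The pads swing forward as they close: fully open they stand 13 mm farther back than shut.
Start: joints at [-0.07, 0.521, -0.036, 1.599, 0.021, 1.021, -0.113], TCP at [624.992, -0.025, 231.291] pointing down, gripper open.
Joint ranges: [-2.91, 2.91], [-0.3, 2.13], [-1.5, 1.42], [0.17, 2.43], [-1.26, 4.41], [0.16, 1.93], [-2.52, 2.52]. Speed limits (rad/s): [1.89, 1.89, 2.39, 2.39, 3.01, 3.01, 3.01].

INTERFACE

Orientations are given as a 3x3 rotation matrix whose columns are the frame's x, y, z axes.
In Python, from workcell import movep, movel, goto_joints, open_gripper, clamp, wait, inverse_kinematics, read_state, camera, PlanningError, finish_job, grip_point_offset gives the robot as it stands. Calls block until the motion is done:
- movep(position, orientation): joint-space move of the TCP to a pose.
- movel(position, frame=None, max_speed=150, guard=None): straight line of the TCP; frame=None keeps the orientation; max_speed is the mean speed in mm/s. With guard (N) it stops when the force on the tool has changed by that much, and returns True; else False.
- goto_joints(angles): joint-space move.
- open_gripper() and clamp(): open the fingers fully, or close them until they stop; the grip force is fixed at half the most.
- wait(seconds).
- inverse_kinematics(position, orientation): joint angles nearest the present ones, or None.
- read_state(): the state.
- camera(name): name is "scene" or "side" or "wrist"; returns a dict with "image" (384x512x3 uint8, blue, green, red), "range_z" (384x512 float32, mm along the optical axis (not along the pixel's ray), 0 where there is no reading), "fx", "fy", "cx", "cy" (pixels), "cam_to_world" (4x4, takes a point from camera to world coordinates). Camera axes: x right, y up, looking along -z (the intrinsics and any distortion apply to the point x, -y, -z); pixel columns grow to the right and rows downward; lengths in mm; the calibration is good to about 2 mm. A picture is of the moment at which its call begins.
A pose or a line that the arm cannot do raises PlanningError and nothing moves.
- finish_job(): hands the job in; it is judged then, once.
The state is a dict: "time": time; "qpos": joint angles; "qvel": joint speeds; "joint_efforts": joint torques, N m; "eef_pos": TCP position; "tool_rot": TCP orientation; "ft_force": force on the tool from outside, world axes, zero at the start; "torque": the same for the moment, N m; "finger_gap": finger opening in mm; "gripper_force": force on a finger pad.
Only numpy, scipy, OpenCV 4.12 (cv2) and the standard library are available. Lean on these libraries where they do the work, as an engineer would, in place of code of your own. Each camera call takes 0.05 s, during which the arm holds its last target. There are 200 camera calls.

TASK

Change over the board tester. First hook a fingertip behind the upright lip of the carrier that holds the finished board (the pushed-in carrier with a board on it) and draw it all the way out to its stop; then push the lip of the carrier that stands drawn out with the waiting board until that carrier is fully home. Do not pinch the lips, keep your fingers off the boards so that they stay lying in their carriers, and leave the empty carrier and the other things on the bench as they are.

Things in the scene. Friction and masses are not known exactly. Their poses are not given: they have to be found in the camera images.
- finished (a joint): slide of the carrier with the finished board (board with a round copper coil, 26 mm across), in m; 0 = fully home against its rear stop, 0.110 = drawn fully out (towards the robot side) against its front stop; slides with about 2.5 N friction and stays where it is left. Starts within 4 mm of home.
- finished_lip (a point): centre of the top edge of its lip, at its front end: upright aluminium plate, 8 mm thick (x -4 to +4 mm), 96 mm wide in y, its top 32 mm above the carrier's floor and 60 mm above the table. Its frame: +x points along the rail into the tester (the home direction), so -x is the way out; y runs along the lip; z is up.
- finished_pocket (a point): middle of the flat floor of the open finger pocket behind that lip, 29 mm behind and 32 mm below the lip point, moves with the carrier, axes as the lip's. The pocket is 50 mm long in x, from the lip to a 6 mm high rim, 96 mm wide in y, no side walls. The board lies behind the rim.
- waiting (a joint): slide of the identical carrier with the waiting board (board with a dark rectangular heat sink 22 x 30 mm), in m; 0 = fully home against its rear stop, 0.110 = drawn fully out (towards the robot side) against its front stop; slides with about 2.5 N friction and stays where it is left. Starts almost fully out (104 to 108 mm).
- waiting_lip (a point): centre of the top edge of the waiting carrier's lip; same shape and frame as finished_lip. The robot's side of it is free down to the table.
- spare (a joint): slide of the identical empty carrier, in m, same values; starts 0 to 20 mm out and stays as it is.
- spare_lip (a point): centre of the top edge of the empty carrier's lip; same shape and frame. The three carriers lie side by side in the tester's three bays, 115 mm apart in y, in any order.
- finished_board_mid (a point): centre of the finished board's plate, 88 x 80 x 4 mm, 90 g, loose, lying in its carrier between 6 mm rims, about 105 mm behind the lip; its parts stand up to 14 mm above it
- waiting_board_mid (a point): centre of the waiting board's plate, same size, about 105 mm behind its carrier's lip
- tester: grey tester, 280 x 372 mm, fixed; origin on the table below it, 130 mm in x behind the lips of carriers that are home; +x along the rails, away from the robot. A bridge, top 80 mm above the table, roofs the bays from 114 mm behind the home lip line; the control box behind it is 82 mm high.
- mug: black mug, 84 mm across, 85 mm high, origin at its foot; stands right of the tester, seen from the robot
- reel: white reel, 56 mm across, 40 mm high, origin at its foot; left of the tester
- tin: small flat tin with an orange lid, 42 mm across, 26 mm high, origin at its foot; stands on top of the tester's bridge
- driver: screwdriver, 170 mm long, lying on the table, front right
- meter: grey hand-held meter, 150 x 80 x 36 mm, lying right of the tester, origin under its centre
- disc: beige plastic disc with a hole, 90 mm across, 6 mm thick, lying front left
Things that resemble listed ones, but are neither listed nor needed, are in the scene too. Leave any blue look-alike of the part that bears waiting_board_mid alone. What is shaped like the part that bears finished_board_mid but white is not meant.

How it is judged (in metres and radians):
On the way, in this order (a step that is already met when the one before it is completed fails the run):
1. the finished board's carrier is drawn out to its stop while the waiting one is still out (value of joint finished above 0.104 m and value of joint waiting above 0.06 m), for 0.2 s.
2. the waiting board's carrier is fully home (value of joint waiting below 0.005 m), for 0.2 s.
At the end, for the whole second after the job is handed in: The finished board's carrier is within 6 mm of its front stop, the waiting board's carrier within 5 mm of home, both at rest with their boards lying flat in them, and the empty carrier is within 8 mm of where it was (value of joint finished above 0.104 m and value of joint waiting below 0.005 m and distance of spare_lip from where it was at the start of the episode below 0.008 m and z of finished_board_mid in the frame of finished_lip below -0.025 m and x of finished_board_mid in the frame of finished_lip between 0.099 and 0.111 m and z of waiting_board_mid in the frame of waiting_lip below -0.025 m and x of waiting_board_mid in the frame of waiting_lip between 0.099 and 0.111 m and velocity of joint finished between -0.01 and 0.01 m/s and velocity of joint waiting between -0.01 and 0.01 m/s); the robot touches nothing.
It fails at once if the lip of a carrier is pinched (more than 1 N on its front and on its rear face at once) ((contact force between the fingers and finished_c0 above 1 N and contact force between the fingers and finished_c1 above 1 N) or (contact force between the fingers and waiting_c0 above 1 N and contact force between the fingers and waiting_c1 above 1 N)).
It fails at once if a board is lifted more than 8 mm out of its carrier (z of finished_board_mid in the frame of finished_lip above -0.022 m or z of waiting_board_mid in the frame of waiting_lip above -0.022 m).
It fails at once if a board is pressed with the fingers (more than 2 N) (contact force between the fingers and finished_board above 2 N or contact force between the fingers and waiting_board above 2 N).
It fails at once if the empty carrier is moved more than 8 mm (distance of spare_lip from where it was at the start of the episode above 0.008 m).
It fails at once if the mug, reel, tin, screwdriver, meter or disc is moved more than 20 mm (distance of any of mug, reel, tin, driver, meter, disc from where it was at the start of the episode above 0.02 m).
It also fails if it takes over 50 s, if anything falls off the work surface, if the arm or the gripper's body presses on something with over 40 N, if the wrist force passes 120 N, or if a joint passes its speed limit or range.

## Working session

There is one attempt and no reset: what is moved stays moved. The work goes in short steps, each a Python script; the robot and the scene stay as the last script left them, time stands still between calls to the robot, and variables do not carry over. Pictures are saved under pics/ and viewed, at most 10 in all, crops included, and the job is handed in when it is done.

```bash
mkdir -p pics; ls; cat > h.py <<'E'
import numpy as np, cv2
from workcell import *
def cloud(c):
    d=c["range_z"]; v,u=np.mgrid[:d.shape[0],:d.shape[1]]
    x=(u-c["cx"])/c["fx"]*d; y=-(v-c["cy"])/c["fy"]*d
    P=np.stack([x,y,-d,np.ones_like(d)],-1)@np.array(c["cam_to_world"]).T
    P[d==0]=np.nan
    return P[...,:3]
E
python3 - <<'E'
from h import *
for n in("scene","side"):
    c=camera(n); np.savez(n+".npz",**{k:np.array(c[k]) for k in c}); cv2.imwrite(f"pics/{n}0.png",c["image"])
    print(n,np.round(np.array(c["cam_to_world"]),2).tolist(),c["fx"],list(c))
E
```

```text
pics
scene [[-0.35, -0.72, 0.6, 1107.86], [0.94, -0.27, 0.22, 179.03], [0.0, 0.64, 0.77, 805.36], [0.0, 0.0, 0.0, 1.0]] 349.23309815500266 ['image', 'range_z', 'fx', 'fy', 'cx', 'cy', 'cam_to_world']
side [[-0.99, 0.13, -0.1, 422.39], [-0.16, -0.7, 0.69, 823.63], [0.02, 0.7, 0.72, 939.03], [0.0, 0.0, 0.0, 1.0]] 449.1253198841044 ['image', 'range_z', 'fx', 'fy', 'cx', 'cy', 'cam_to_world']
```

View pics/scene0.png

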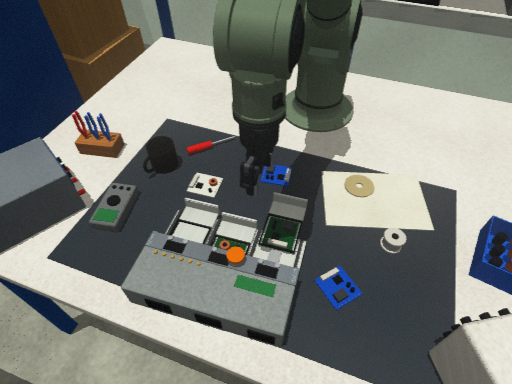

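View pics/side0.png

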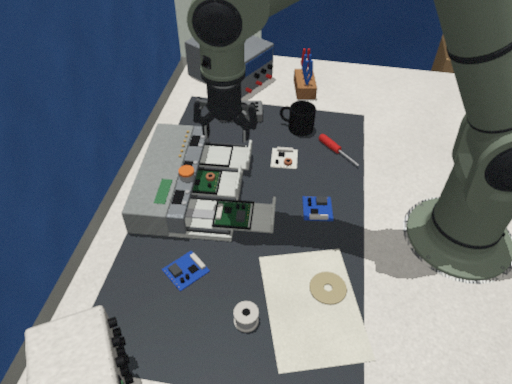

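The three carriers in the side image:
- **Empty carrier:** lip near (242,157).
- **Coil board, pushed in, middle bay:** board at (208,180), lip at (232,187).
- **Heat-sink board, drawn out:** board at (234,214), lip at (267,216).

Look-alikes are the blue boards at (318,208) and (186,270), and the white board with a coil at (285,157). None of these is in a carrier.

```bash
python3 - <<'E'
from h import *
s=np.load("side.npz"); im=s["image"]; P=cloud(s)
cv2.imwrite("pics/crop.png",cv2.resize(im[120:245,120:300],None,fx=4.4,fy=4.4,interpolation=cv2.INTER_CUBIC))
for n in("side","scene"):
    s=np.load(n+".npz");P=cloud(s)
    m=(abs(P[...,2]-60)<5)&(P[...,0]>450)&(P[...,0]<760)&(abs(P[...,1])<300)
    k,l,st,_=cv2.connectedComponentsWithStats(m.astype(np.uint8),connectivity=8)
    for i in range(1,k):
        if st[i,4]<12: continue
        Q=P[l==i]; c,sz,a=cv2.minAreaRect(Q[:,:2].astype(np.float32))
        print(n,st[i],np.round(c),np.round(sz),round(a,1),np.round(np.nanmedian(Q,0),1))
E
```

```text
side [245 139   7  24  62] [ 602. -177.] [ 8. 99.] 3.9 [ 601.8 -173.4   61. ]
side [234 164   7  26  74] [612. -61.] [ 8. 97.] 4.0 [611.2 -58.9  60.1]
side [270 196   5  30  87] [498.  46.] [ 8. 99.] 4.1 [497.8  48.5  60.2]
side [165 219  20   6  51] [736. 132.] [48. 11.] 13.9 [731.7 132.7  61.2]
scene [274 192  34  11 112] [498.  48.] [ 9. 94.] 3.9 [498.   47.8  60.5]
scene [185 198  34  10 106] [ 603. -176.] [10. 94.] 7.0 [ 602.4 -174.4   60.2]
scene [222 212  35  11 123] [611. -59.] [ 9. 95.] 3.9 [612.  -58.1  60. ]
```

View pics/crop.png

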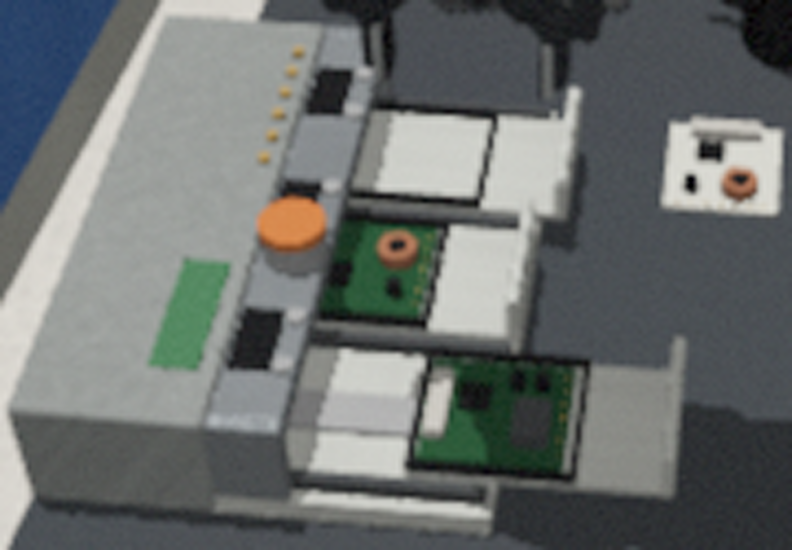

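The choice is confirmed: the coil board is in the middle bay with its lip at (611,-60). The heat-sink carrier's lip is at (498,47) and the empty one's at (602,-176). The lips are 60 mm high and the rails are turned +4°, which is consistent with the 115 mm spacing. The white coil board and the blue boards lie loose on the table. Next I close the fingers and hook.

```bash
cat >> h.py <<'E'
a=np.radians(4.0); X=np.array([np.cos(a),np.sin(a),0]); Y=np.array([-np.sin(a),np.cos(a),0])
def R():
    s=np.sign(np.array(read_state()["tool_rot"])[:,1]@Y) or 1
    return np.stack([np.cross(s*Y,[0,0,-1]),s*Y,[0,0,-1]],1)
def at(lip,dx,z,dy=0): p=np.array([*lip,0])+dx*X+dy*Y; p[2]=z; return p
FIN=(611.5,-59.5); WAI=(498,47)
def st(): s=read_state(); print(round(s["time"],2),np.round(s["eef_pos"],1),np.round(s["ft_force"],1),round(s["finger_gap"],1))
E
python3 - <<'E'
from h import *
print(np.round(read_state()["tool_rot"],2).tolist())
clamp(); r=R(); st()
movep(at(FIN,24,140),r); st()
c=camera("wrist"); cv2.imwrite("pics/w1.png",c["image"])
print(movel(at(FIN,24,37),max_speed=80,guard=8)); st()
c=camera("side"); cv2.imwrite("pics/s1.png",cv2.resize(c["image"][100:245,120:320],None,fx=4,fy=4))
E
```

```text
[[0.0, 1.0, -0.0], [1.0, -0.0, -0.0], [-0.0, -0.0, -1.0]]
0.87 [625.   -0.  231.3] [-0.6  0.5  0.3] 0.2
2.0 [635.6 -57.5 140.2] [ 0.5 -0.6  0.8] 0.2
False
3.48 [635.8 -57.8  37.5] [ 0.1 -0.3  0.6] -0.0
```

View pics/s1.png

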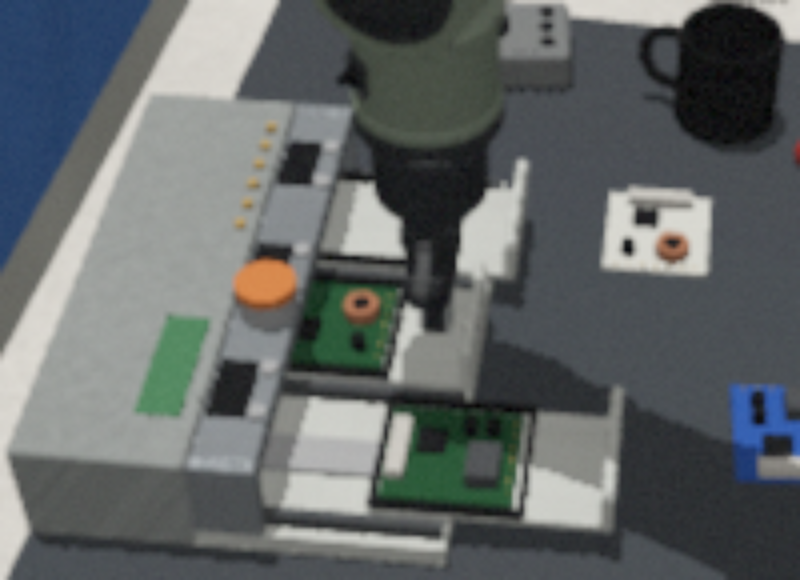

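The closed fingertip is inside the pocket at (435,320), clear of the lip and the board. Now I draw the carrier out.

```bash
python3 - <<'E'
from h import *
print(movel(at(FIN,8,37),max_speed=30,guard=20)); st()
print(movel(at(FIN,-82,37),max_speed=50,guard=20)); st()
print(movel(at(FIN,-108,37),max_speed=15,guard=12)); st()
wait(0.3); st()
c=camera("side"); cv2.imwrite("pics/s2.png",cv2.resize(c["image"][100:245,120:320],None,fx=4,fy=4))
E
```

```text
False
4.22 [619.4 -59.   37.1] [-0.3  0.1  0.5] 0.1
False
6.17 [529.7 -65.1  37. ] [ 1.1 -1.   0.2] 0.0
True
7.17 [516.4 -66.1  37. ] [0.9 0.2 1.1] 0.0
7.47 [516.4 -66.   36.8] [1.7 0.2 0.5] 0.1
```

View pics/s2.png

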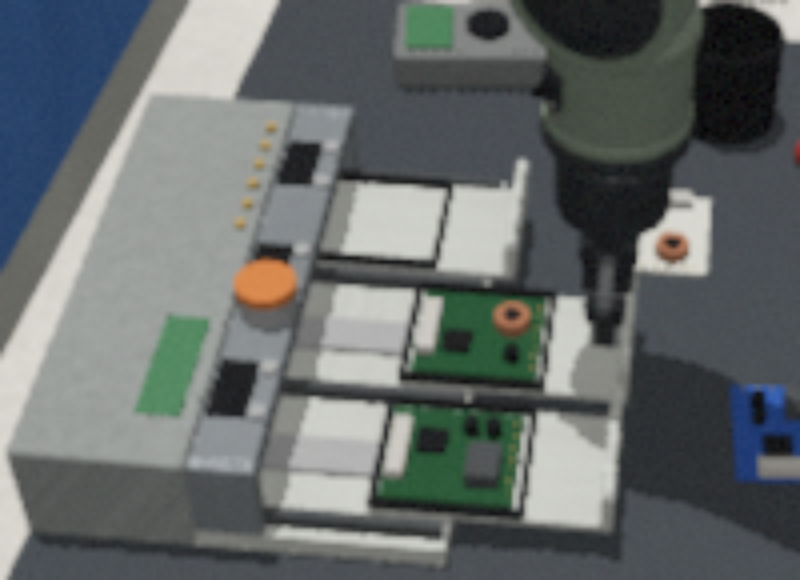

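The carrier is out with its board lying flat, and the guard tripped at about the stop. I back off, lift, and measure the lip against the stop.

```bash
python3 - <<'E'
from h import *
print(movel(at(FIN,-108,37),max_speed=15,guard=25)); st()
p=np.array(read_state()["eef_pos"])
movel(p+8*X,max_speed=40); p=p+8*X; p[2]=140; movel(p,max_speed=120)
movep(at(WAI,-45,140),R()); st()
for n in("side","scene"):
    s=camera(n);P=cloud(s)
    m=(abs(P[...,2]-60)<5)&(P[...,0]>450)&(P[...,0]<640)&(abs(P[...,1])<300)
    k,l,sx,_=cv2.connectedComponentsWithStats(m.astype(np.uint8),connectivity=8)
    for i in range(1,k):
        if sx[i,4]<12: continue
        Q=P[l==i]; c,sz,_=cv2.minAreaRect(Q[:,:2].astype(np.float32)); print(n,np.round(c,1),np.round(sz),"along X",np.round(np.nanmedian(Q,0)@X,1))
E
```

```text
True
7.92 [516.5 -66.   37.1] [1.8 0.5 2.3] -0.3
9.87 [452.9  44.3 139.7] [-0.5 -1.2  0.5] 0.1
side [ 602.3 -177. ] [  8. 100.] along X 588.0
side [503.5 -68.2] [ 8. 96.] along X 497.5
side [497.9  45.6] [ 8. 96.] along X 499.8
scene [502.8 -67.1] [10. 96.] along X 497.7
scene [497.4  47.7] [ 9. 95.] along X 500.5
scene [ 602.1 -176. ] [10. 95.] along X 588.8
```

The finished carrier didn't move under a firmer 25 N pull, and it sits 2–3 mm further out than the waiting one (104–108 mm). So it is at its 110 mm stop. The spare carrier hasn't moved. Now I push the waiting carrier home.

```bash
python3 - <<'E'
from h import *
print(movel(at(WAI,-45,37),max_speed=100,guard=10)); st()
print(movel(at(WAI,-10,37),max_speed=35,guard=20)); st()
print(movel(at(WAI,78,37),max_speed=50,guard=20)); st()
print(movel(at(WAI,105,37),max_speed=15,guard=12)); st()
print(movel(at(WAI,105,37),max_speed=15,guard=25)); wait(.3); st()
p=np.array(read_state()["eef_pos"])
movel(p-25*X,max_speed=60); p=p-25*X; p[2]=160; movel(p,max_speed=120)
movep([480,-230,230],R()); st()
for n in("side","scene"):
    s=camera(n);P=cloud(s); cv2.imwrite(f"pics/{n}3.png",s["image"])
    m=(abs(P[...,2]-60)<5)&(P[...,0]>450)&(P[...,0]<640)&(abs(P[...,1])<300)
    k,l,sx,_=cv2.connectedComponentsWithStats(m.astype(np.uint8),connectivity=8)
    for i in range(1,k):
        if sx[i,4]<12: continue
        Q=P[l==i]; print(n,np.round(np.nanmedian(Q,0)),"along X",np.round(np.nanmedian(Q,0)@X,1))
    if n=="side": cv2.imwrite("pics/s3.png",cv2.resize(s["image"][100:245,120:320],None,fx=4,fy=4))
E
```

```text
False
11.15 [453.4  43.9  37.4] [0.7 0.2 0.6] 0.3
False
12.3 [488.1  46.2  37. ] [-0.5  0.   0. ] 0.2
False
14.21 [575.8  52.3  37. ] [-1.5  0.6 -0.4] -0.1
True
15.18 [587.8  53.2  36.5] [-0.3  0.1  0.3] 0.0
True
15.92 [587.6  53.1  35.8] [-0.3  0.   0.9] 0.1
18.82 [ 480.6 -228.7  229.6] [-0.6  1.2 -0.1] -0.3
side [ 602. -175.   60.] along X 588.2
side [503. -66.  61.] along X 497.4
side [604.  56.  60.] along X 606.8
scene [504. -69.  60.] along X 497.8
scene [ 602. -174.   60.] along X 588.8
scene [605.  55.  60.] along X 607.4
```

View pics/s3.png

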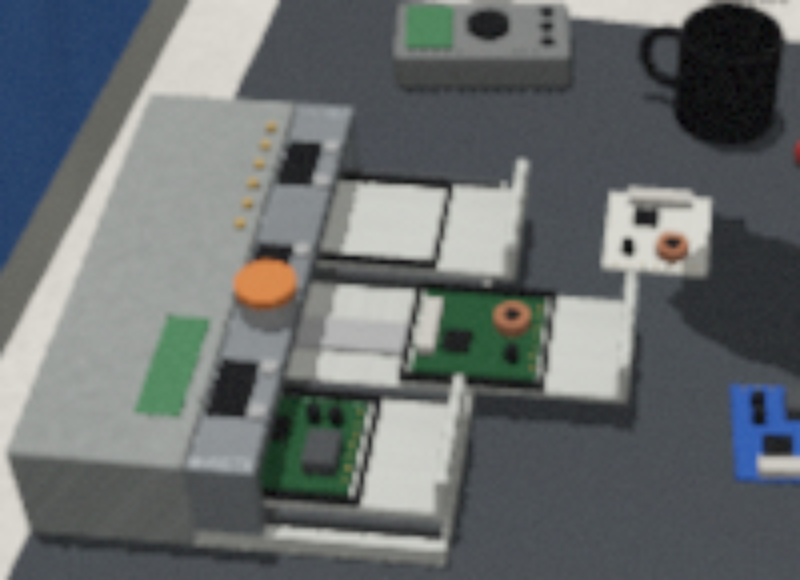

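The image shows the waiting carrier home (lip at 455,450), the finished one out (lip at 630,340), both boards flat and the arm clear. The lips are 109.5 mm apart along the rail, against a full stroke of 110 mm.

```bash
python3 -c "
from workcell import *
print(finish_job())"
```

```text
the job is handed in; nothing more can be done
None
```

The job is handed in: the finished carrier is drawn out to its stop, the waiting carrier is fully home, both boards lie flat, and the empty carrier did not move; the judge's result was not returned.

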